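# Clamp the heel board in the cobbler's holding jig

### The arm

A 6-joint arm with a two-finger parallel gripper is mounted at the origin on the work surface. World frame = base frame: x ahead of the robot, y to its left, z up, the work surface at z = 0. Lengths are in m, angles in rad, forces in N, time in s.
With the tool pointing down it reaches from about 0.375 to 0.9 m from the base axis. Payload 3.1 kg.
Tool frame: the origin (TCP) lies at the very end of the fingers, on their centre line; the grasp point (between the pads) lies 19 mm behind it; z points along the fingers, y is the direction in which the jaws open and shut (so a half turn about z gives the same grasp; the last joint's range is limited). The gripper opens to 85 mm and grips with 20 to 120 N. Pads are 22 mm wide; open, the fingers measure 114 mm over their backs; the gripper's body (76 mm by 85 mm) begins 54 mm behind the grasp point. The pads swing forward as they close: fully open they stand 13 mm farther back than shut.
Start: joints at [-1.28, 0.527, 1.433, -0, 1.181, -0.178], TCP at [0.282, -0.558, 0.231] pointing down, gripper open.
Joint ranges: [-3.08, 3.08], [-0.75, 2.2], [0.22, 2.44], [-1.43, 4.57], [0, 2.65], [-2.85, 2.85]. Speed limits (rad/s): [2.79, 2.79, 3.14, 3.14, 3.14, 3.14].

### API

Orientations are given as a unit quaternion [x, y, z, w].
In Python, from station import manip gives the robot as it stands. The module is installed in compiled form; this text tells all that it offers.
- The arm moves only by the tool send_rows, never from a script. Its argument "commands" is a list of rows, each an object with "delta_pos": the shift along the world's x, y, z in cm, a list of three; "yaw": the turn about the world's z in rad. A call has 1 to 10 rows; each row shifts and turns the pose as measured when the row begins; what a row does not reach is not made up. A row lasts 1/8 s, in which the tool goes at most 62.5 mm and 10.7 degrees, less where a joint would pass 70% of its speed; a pose out of reach is approached as far as the arm can. A call is refused whole if a number of a shift passes 6.25 or a number of a turn 0.188, either way. A call with a gripper value outside its range is refused whole. "grip" is the closure, from -1 (fully open) to 1 (shut), set as the call begins (left out, the last holds). The fingers move at their own pace and stop on an object; "force" is the grip in N (left out, the last holds). Time passes only in rows, so rows that do not move let the fingers close. It gives the time, the measured TCP pose, the force and the opening at its end, in the units of the state.
- manip.sense(): the state, without advancing time (a new reading comes with each control period).
- manip.snapshot(name): name is "scene" or "top" or "wrist"; returns the picture (400x640x3 uint8, blue, green, red); there is no depth.
- manip.get_calibration(name): a dict with "fx", "fy", "cx", "cy" (pixels), "world_to_cam" (4x4, takes a point from world to camera coordinates); the wrist camera has in their place "mount" (4x4, takes a point from camera to tool coordinates, whose origin is the TCP and whose axes are the flange's). Camera axes: x right, y down, z forward; pixel columns grow to the right and rows downward; lengths in m; the calibration is good to about 2 mm. A picture is of the moment at which its call begins: read the wrist's pose just before it. get_calibration takes no time and is no camera call.
- manip.sign_off(): hands the job in, once; it reports no verdict.
The state is a dict: "t": time; "q": joint angles; "qd": joint speeds; "tau": joint torques, N m; "tcp_pos": TCP position; "tool_rot": TCP orientation; "force": force on the tool from outside, world axes, zero at the start; "ft_torque": the same for the moment, N m; "finger_gap": opening from 0.0 (shut) to 1.0 (fully open).
Only numpy, scipy, OpenCV 4.12 (cv2) and the standard library are available. Lean on these libraries where they do the work, as an engineer would, in place of code of your own. Each camera call takes 0.05 s, during which the arm holds its last target. There are 200 camera calls.

### The job

Push the red lever of the holding jig back and down until the sprung clamp arm catches open and stays there by itself. Then press fingertips on top of the blue heel board and drag it flat along the bench, never lifting it, past the things standing there until it sits fully home and square against both steel fences, one short end against the end fence under the open jaw. Finally press the yellow trigger so that the clamp snaps down and holds the board, and leave the tin, the jar and the nail cup where they stand.

Things in the scene. Friction and masses are not known exactly. Their poses are not given: they have to be found in the camera images.
- jig: Steel holding jig fixed to the bench; place and yaw vary. Origin on the bench (z 0) in the middle of the end fence's face. Jig -x is the board side (open bench), lever and trigger are on +x. The board is home with its centre at jig (-65, 0) mm, long side along jig x (either end first), touching both fences. Foot plate 4 mm high behind the end fence, to jig x 106, y -30 to 33 mm.
- end_fence (a point): Mid-face of the end fence, on the bench at jig (0, 0, 0); its face is the plane jig x = 0, looking to -x. Bar 10 mm thick (x 0 to 10), 10 mm high, jig y -60 to 50 mm. Axes as the jig's.
- side_fence (a point): Point on the bench in the side fence's face, at jig (-50, -47.5, 0) mm; the face is the plane jig y = -47.5 mm, looking to +y. Bar 12 mm thick (y -47.5 to -59.5), 10 mm high, jig x -100 to 10 mm. Axes as the jig's.
- clamp_hinge (a point): Hinge axis of the clamp arm, at jig (35, 0, 30) mm, along jig y, between two green cheeks 40 mm high (jig x 20 to 50, y -20 to 20 mm). Axes as the jig's.
- clamp (a joint): Clamp arm angle, rad. 0 is shut (jaw 1.5 mm above the bare bench: the board cannot enter); grows as the red lever goes back and down and the jaw rises. The sear snaps over at about 1.02 and holds it at about 0.98; hard stop 1.12; about 0.03 with the board clamped. Its spring needs about 7 N at the lever when shut, 14 N at 1.0.
- cock_pad (a point): Point on the red lever's pushing face (30 mm along the lever, 50 mm along jig y), 60 mm out from the hinge axis. Shut: jig (71, -12, 78) mm, lever leaning 51 deg above level towards +x, face looking up and to the board. It turns about the hinge to jig (95, -12, 26) when cocked (lever level; its end is 72 mm from the axis). Catch pin at jig y 23 to 43 mm: keep fingers below jig y 12 mm.
- jaw_pad (a point): Centre of the underside of the clamp's black jaw pad (22 x 30 mm), at jig (-25, 0, 1.5) mm when shut; cocked, the jaw stands at about jig (-21, 0, 65) mm and the arm reaches up to 90 mm.
- trigger_pad (a point): Pressing point on top of the yellow trigger paddle (45 mm along jig x, 34 mm along jig y), at jig (132, 42, 36) mm at rest. Pressed down about 6 to 12 mm with about 3 to 6 N it lets the cocked arm go; it can go down about 18 mm and springs back. The lever flies up close beside it when let go.
- sear (a joint): Angle of the trigger and sear, rad: 0 at rest, grows as the trigger is pressed, lets the arm go by about 0.1 to 0.25, stop at 0.40.
- sheet: Heel board: stiff dark blue board with two pale heel outlines, 130 mm (its x) by 95 mm (its y) by 3 mm, 90 g, origin at the centre of its underside; the same after half a turn. Waxed underside and edges (friction 0.12), rubbery top (1.5): 8 to 15 N near its middle drags it at up to 0.12 m/s; turn it only while sliding (30 mm or more per 0.15 rad). Its x starts up to 70 deg from jig x.
- tin_mid (a point): Centre (half-way up) of a red flat polish tin, 74 mm across, 30 mm high, upright on the bench, 0.15 kg. Tin, jar and cup swap places from start to start. Leave alone.
- jar_mid (a point): Centre (half-way up) of an amber glue jar with a black cap, 62 mm across, 85 mm high, upright, 0.3 kg. Leave alone.
- nailcup_mid (a point): Centre (half-way up) of a steel nail cup, 70 mm across the rim, 55 mm high, upright, 0.22 kg. Leave alone.
Not all that is in view belongs to the job. Leave any green or pink look-alike of the sheet alone.

How it is judged:
By the outcome, as a careful person would: the job done as asked, in the order asked, and still so for the second after the job is handed in, with the robot touching nothing.
It also fails if it takes over 72 s, if anything falls off the work surface, if the arm or the gripper's body presses on something with over 40 N, if the wrist force passes 120 N, or if a joint passes its speed limit or range.

## Working session

There is one attempt and no reset: what is moved stays moved. The work goes in short steps, Python scripts to look and compute and a tool call to move; the robot and the scene stay as the last step left them, time stands still between calls to the robot, and variables do not carry over. Pictures are saved under pics/ and viewed, about 8 in all and at most 12, crops included, and the job is handed in when it is done.

Besides the shell and the picture viewer there is one more tool, called after "Request:" by a JSON object that holds its "fn" and its "kwargs". send_rows: Moves the arm, as the interface text tells. Its arguments: {"type":"object","properties":{"commands":{"type":"array","items":{"type":"object","properties":{"delta_pos":{"type":"array","items":{"type":"number"}},"yaw":{"type":"number"}}}},"grip":{"type":"number"},"force":{"type":"number"}},"required":["commands"]}

```bash
mkdir -p pics
cat > h.py <<'E'
import numpy as np, cv2
from station import manip
def cam(n):
    c=manip.get_calibration(n); return c
def ray(n,u,v,z):
    c=cam(n); W=np.linalg.inv(np.array(c["world_to_cam"]))
    d=W[:3,:3]@np.array([(u-c["cx"])/c["fx"],(v-c["cy"])/c["fy"],1]); o=W[:3,3]
    return o+d*(z-o[2])/d[2]
def proj(n,p):
    c=cam(n); q=np.array(c["world_to_cam"])@np.append(p,1); return np.array([c["fx"]*q[0]/q[2]+c["cx"],c["fy"]*q[1]/q[2]+c["cy"]])
E
python3 - <<'E'
from h import *
for n in("top","scene"):
    cv2.imwrite(f"pics/{n}0.png",manip.snapshot(n)); c=cam(n); print(n,np.linalg.inv(np.array(c["world_to_cam"])).round(3),c["fx"])
print(manip.sense()); print(cam("wrist"))
E
```

```text
top [[-0.01  -0.99   0.14   0.306]
 [-1.     0.007 -0.023 -0.012]
 [ 0.022 -0.14  -0.99   1.417]
 [ 0.     0.     0.     1.   ]] 474.4124562843377
scene [[-0.361  0.597 -0.717  1.133]
 [ 0.933  0.236 -0.273  0.217]
 [ 0.007 -0.767 -0.642  0.649]
 [ 0.     0.     0.     1.   ]] 383.97688953615824
{'t': 0.1, 'q': array([-1.28050876e+00,  5.28380531e-01,  1.43377105e+00, -5.97478768e-07,
        1.18140433e+00, -1.78502052e-01]), 'qd': array([-0.00036074, -0.00207099, -0.00234285,  0.00091356, -0.00081928,
       -0.00073185]), 'tau': array([-5.19887872e-04, -4.43306601e+01, -1.78584713e+01, -2.35310799e-04,
        3.89592256e-03,  1.80210577e-05]), 'tcp_pos': array([ 0.28221737, -0.55693413,  0.23042796]), 'tool_rot': array([ 9.72654583e-01,  2.32254384e-01, -5.51131025e-05, -9.80078541e-04]), 'force': array([ 0.16908623, -0.43506384,  0.50697597]), 'ft_torque': array([-0.01892397, -0.00598258, -0.02479431]), 'finger_gap': 1.0008791508565602}
{'fx': 306.6081039500677, 'fy': 306.6081039500677, 'cx': 327.44720780270393, 'cy': 198.34150177882842, 'mount': array([[ 6.85224846e-04, -9.54375685e-01, -2.98607741e-01,
         7.65668508e-02],
       [ 9.99999536e-01,  4.51638552e-04,  8.51256148e-04,
        -2.89567789e-04],
       [-6.77555400e-04, -2.98608186e-01,  9.54375551e-01,
        -1.43064671e-01],
       [ 0.00000000e+00,  0.00000000e+00,  0.00000000e+00,
         1.00000000e+00]])}
```

View pics/top0.png

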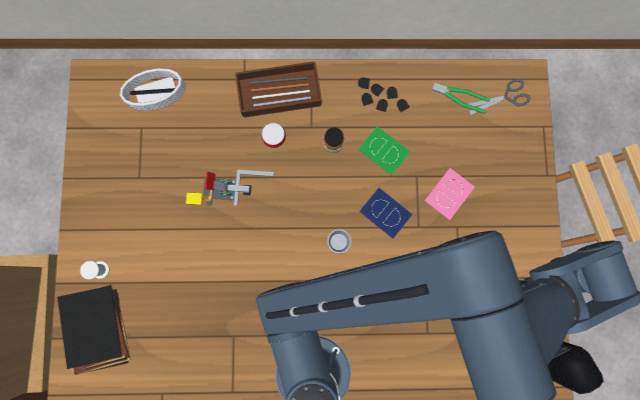

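View pics/scene0.png

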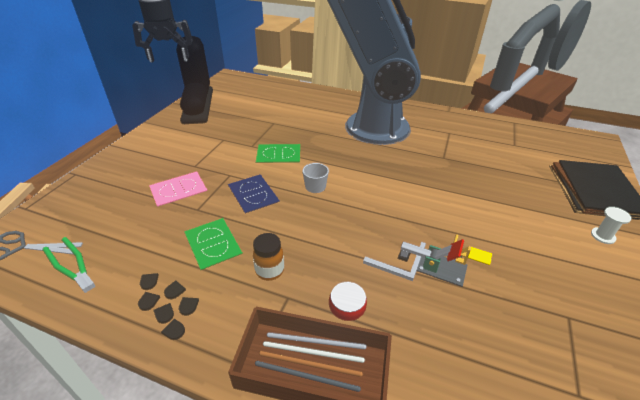

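The top view shows the jig at about (228,187), blue board at (386,212), green (384,150) and pink (450,193) look-alikes, tin (273,134), jar (334,138), cup (339,241). The dark-blue one with two pale heel outlines is the board. I'll enlarge the area.

Run:
```python
from h import *
im=cv2.imread("pics/top0.png")
h=cv2.cvtColor(im,cv2.COLOR_BGR2HSV)
def m(lo,hi,box):
    k=cv2.inRange(h,np.array(lo),np.array(hi)); z=np.zeros_like(k); x0,y0,x1,y1=box; z[y0:y1,x0:x1]=k[y0:y1,x0:x1]; return z
def big(k):
    c,_=cv2.findContours(k,0,2); return max(c,key=cv2.contourArea)
b=big(m((105,80,30),(130,255,160),(340,170,430,250))); r=cv2.minAreaRect(b); print(r)
P=np.array([ray("top",*p,0.003)[:2] for p in cv2.boxPoints(r)]); print("board",P.mean(0).round(4),P.round(4).tolist(),[np.linalg.norm(P[i]-P[i-1]).round(4) for i in range(4)])
e=P[1]-P[0]; f=P[2]-P[1]; L=e if np.linalg.norm(e)>np.linalg.norm(f) else f; print("x dir deg",np.degrees(np.arctan2(L[1],L[0])))
y=big(m((25,150,120),(35,255,255),(170,180,220,220))); r=cv2.minAreaRect(y);print("trig",r,ray("top",*r[0],.036).round(4))
rd=big(m((0,150,80),(8,255,255),(195,165,220,210))); r=cv2.minAreaRect(rd);print("lever",r,ray("top",*r[0],.078).round(4))
for n,(u,v,z) in dict(tin=(273.5,134,.03),jar=(334,137,.085),cup=(339,241,.055)).items(): print(n,ray("top",u,v,z).round(3))
c=cv2.resize(im[115:255,180:420],None,fx=3.3,fy=3.3,interpolation=2); cv2.imwrite("pics/crop0.png",c)
```

```text
((385.472900390625, 212.57179260253906), (42.589256286621094, 30.559486389160156), 39.09385681152344)
board [ 0.4587 -0.2197] [[0.4638, -0.141], [0.5355, -0.2009], [0.453, -0.2985], [0.3824, -0.2383]] [np.float64(0.1268), np.float64(0.0935), np.float64(0.1278), np.float64(0.0929)]
x dir deg -130.20215900051662
trig ((193.65863037109375, 198.0965576171875), (14.948187828063965, 11.211139678955078), 4.763641834259033) [0.5018 0.3461 0.036 ]
lever ((210.07057189941406, 180.5823516845703), (9.28027629852295, 17.103321075439453), 4.39870548248291) [0.5459 0.2902 0.078 ]
tin [0.695 0.115 0.03 ]
jar [ 0.67  -0.065  0.085]
cup [ 0.372 -0.076  0.055]
```

View pics/crop0.png

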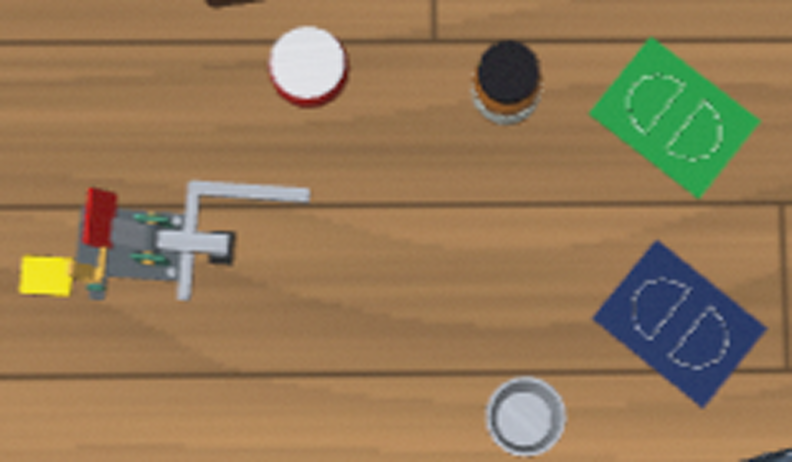

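The crop confirms the dark-blue board; jig yaw is about 86°. I'll go over the jig, with tool x along jig x, for one close look.

Request:
{"fn": "send_rows", "kwargs": {"commands": [{"delta_pos": [1.8,5.5,0.5],"yaw": 0.075},{"delta_pos": [1.8,5.5,0.5],"yaw": 0.075},{"delta_pos": [1.8,5.5,0.5],"yaw": 0.075},{"delta_pos": [1.8,5.5,0.5],"yaw": 0.075},{"delta_pos": [1.8,5.5,0.5],"yaw": 0.075},{"delta_pos": [1.8,5.5,0.5],"yaw": 0.075},{"delta_pos": [1.8,5.5,0.5],"yaw": 0.075},{"delta_pos": [1.8,5.5,0.5],"yaw": 0.075},{"delta_pos": [1.8,5.5,0.5],"yaw": 0.075},{"delta_pos": [1.8,5.5,0.5],"yaw": 0.075}], "grip": 1, "force": 60}}

```text
t: 1.35
tcp_pos: [0.4627, 0.0067, 0.2783]
tool_rot: [0.816, 0.578, -0.0, -0.002]
force: [0.5, -0.4, -1.7]
finger_gap: -0.003
```

Request:
{"fn": "send_rows", "kwargs": {"commands": [{"delta_pos": [1.6,4.6,0],"yaw": 0.056},{"delta_pos": [1.6,4.6,0],"yaw": 0.056},{"delta_pos": [1.6,4.6,0],"yaw": 0.056},{"delta_pos": [1.6,4.6,0],"yaw": 0.056},{"delta_pos": [1.3,4.6,0],"yaw": 0.056},{"delta_pos": [0,0,0],"yaw": 0}]}}

```text
t: 2.1
tcp_pos: [0.5406, 0.2488, 0.2766]
tool_rot: [0.721, 0.693, -0.001, -0.002]
force: [-0.7, -0.7, 0.3]
finger_gap: 0.001
```

```bash
cat >> h.py <<'E'
from scipy.spatial.transform import Rotation as R
def wcam():
    s=manip.sense(); c=cam("wrist"); T=np.eye(4); T[:3,:3]=R.from_quat(s["tool_rot"]).as_matrix(); T[:3,3]=s["tcp_pos"]; return T@np.array(c["mount"])
def wray(W,u,v,z):
    c=cam("wrist"); d=W[:3,:3]@np.array([(u-c["cx"])/c["fx"],(v-c["cy"])/c["fy"],1]); o=W[:3,3]; return o+d*(z-o[2])/d[2]
E
python3 - <<'E'
from h import *
W=wcam(); np.save("W1.npy",W); cv2.imwrite("pics/w1.png",manip.snapshot("wrist")); s=manip.sense(); print(s["tcp_pos"],s["tool_rot"],s["q"])
E
```

```text
[0.53995636 0.24718327 0.27640407] [ 0.72195376  0.69193516 -0.00203246 -0.00209098] [0.24047678 0.43952858 1.45630587 0.00167333 1.25137009 0.28240292]
```

View pics/w1.png

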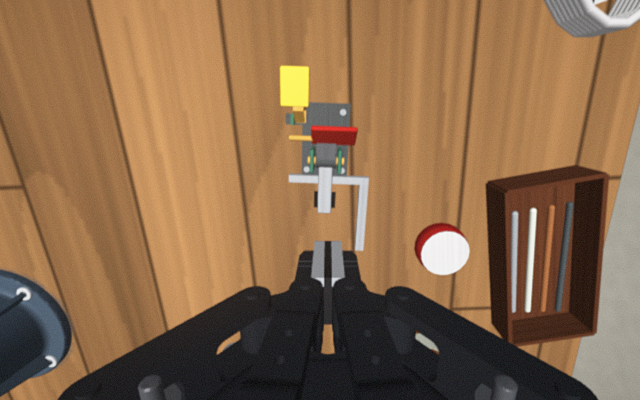

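Run:
```python
from h import *
W=np.load("W1.npy"); im=cv2.imread("pics/w1.png"); h=cv2.cvtColor(im,cv2.COLOR_BGR2HSV)
k=((h[...,1]<45)&(h[...,2]>140))
# side fence rows 192..240: left/right edges ; end fence cols 290..312,335..350: bottom
S=[];E=[]
for v in range(194,240,4):
    c=np.where(k[v,345:380])[0]+345; S.append((c.min()-.5,v,c.max()+.5))
for u in list(range(292,312,3))+list(range(336,354,3)):
    r=np.where(k[172:192,u])[0]+172; E.append((u,r.max()+.5,r.min()-.5))
print(S,E)
def line(P):
    P=np.array(P); m=P.mean(0); return m,np.linalg.svd(P-m)[2][0]
ps,ds=line([wray(W,a,v,.01)[:2] for a,v,b in S]); pe,de=line([wray(W,u,r,.01)[:2] for u,r,_ in E])
ps2,_=line([wray(W,b,v,.01)[:2] for a,v,b in S])
ang=lambda d:np.degrees(np.arctan2(d[1],d[0]))%180
print("side",ang(ds),"end+90",(ang(de)+90)%180,"width",abs(np.cross(ds,ps2-ps)))
yaw=np.radians(ang(ds)); ex=np.array([np.cos(yaw),np.sin(yaw)]); ey=np.array([-ex[1],ex[0]])
# origin: ex.o = ex.pe ; ey.o = ey.ps+0.0475
o=ex*(ex@pe)+ey*(ey@ps+.0475); print("origin",o,"yaw",yaw)
J=lambda x,y:o+ex*x/1e3+ey*y/1e3
for n,p in dict(trig=(132,42),lever=(71,-12),side_end=(-100,-47.5),home=(-65,0)).items(): print(n,J(*p).round(4))
def mm(lo,hi):
    c,_=cv2.findContours(cv2.inRange(h[60:200,270:370].copy(),np.array(lo),np.array(hi)),0,2); r=cv2.minAreaRect(max(c,key=cv2.contourArea)); return r[0][0]+270,r[0][1]+60
y=mm((25,150,120),(35,255,255)); print("trig seen",wray(W,*y,.036)); y=mm((0,150,80),(8,255,255)); print("lever seen",wray(W,*y,.078))
w=wray(W,442,249,.03); print("tin",w)
```

```text
[(np.float64(357.5), 194, np.float64(367.5)), (np.float64(357.5), 198, np.float64(366.5)), (np.float64(357.5), 202, np.float64(366.5)), (np.float64(357.5), 206, np.float64(366.5)), (np.float64(356.5), 210, np.float64(365.5)), (np.float64(356.5), 214, np.float64(365.5)), (np.float64(356.5), 218, np.float64(365.5)), (np.float64(356.5), 222, np.float64(364.5)), (np.float64(355.5), 226, np.float64(364.5)), (np.float64(355.5), 230, np.float64(364.5)), (np.float64(355.5), 234, np.float64(364.5)), (np.float64(354.5), 238, np.float64(363.5))] [(292, np.float64(181.5), np.float64(173.5)), (295, np.float64(182.5), np.float64(173.5)), (298, np.float64(182.5), np.float64(173.5)), (301, np.float64(182.5), np.float64(173.5)), (304, np.float64(182.5), np.float64(174.5)), (307, np.float64(182.5), np.float64(171.5)), (310, np.float64(182.5), np.float64(174.5)), (336, np.float64(183.5), np.float64(175.5)), (339, np.float64(183.5), np.float64(175.5)), (342, np.float64(183.5), np.float64(171.5)), (345, np.float64(183.5), np.float64(175.5)), (348, np.float64(184.5), np.float64(175.5)), (351, np.float64(184.5), np.float64(175.5))]
side 85.77526089059499 end+90 85.65798245140428 width 0.012803604882035281
origin [0.5336608  0.21961304] yaw 1.4970607192980063
trig [0.5015 0.3543]
lever [0.5509 0.2895]
side_end [0.5737 0.1164]
home [0.5289 0.1548]
trig seen [0.50409446 0.34553951 0.036     ]
lever seen [0.5486993 0.2905791 0.078    ]
tin [0.69512227 0.1232986  0.03      ]<stdin>:16: DeprecationWarning: Arrays of 2-dimensional vectors are deprecated. Use arrays of 3-dimensional vectors instead. (deprecated in NumPy 2.0)
```

Request:
{"fn": "send_rows", "kwargs": {"commands": [{"delta_pos": [0.6,1.3,-4],"yaw": -0.015},{"delta_pos": [0.6,1.3,-4],"yaw": -0.015},{"delta_pos": [0,0,-4],"yaw": 0},{"delta_pos": [0,0,-4],"yaw": 0},{"delta_pos": [0,0,-1.5],"yaw": 0},{"delta_pos": [0,0,0],"yaw": 0}]}}

```text
t: 2.9
tcp_pos: [0.5513, 0.2659, 0.0983]
tool_rot: [0.736, 0.678, -0.003, -0.001]
force: [-0.2, 0.3, 0.5]
finger_gap: -0.004
```

```bash
cat >> h.py <<'E'
o=np.array([.53366,.21961]); yaw=1.4970; ex=np.array([np.cos(yaw),np.sin(yaw)]); ey=np.array([-ex[1],ex[0]])
def st():
    s=manip.sense(); d=s["tcp_pos"][:2]-o; t=2*np.arctan2(s["tool_rot"][1],s["tool_rot"][0]); print("t",s["t"],"tcp",s["tcp_pos"].round(4),"jig mm",(ex@d*1e3).round(1),(ey@d*1e3).round(1),"yaw-jig",round(t-yaw,4),"F",s["force"].round(1),"gap",round(s["finger_gap"],3))
E
python3 -c "
from h import *
st(); cv2.imwrite('pics/w2.png',manip.snapshot('wrist'))"
```

```text
t 2.9 tcp [0.5513 0.2659 0.0983] jig mm 47.5 -14.2 yaw-jig -0.0083 F [-0.2  0.3  0.5] gap -0.004
```

View pics/w2.png

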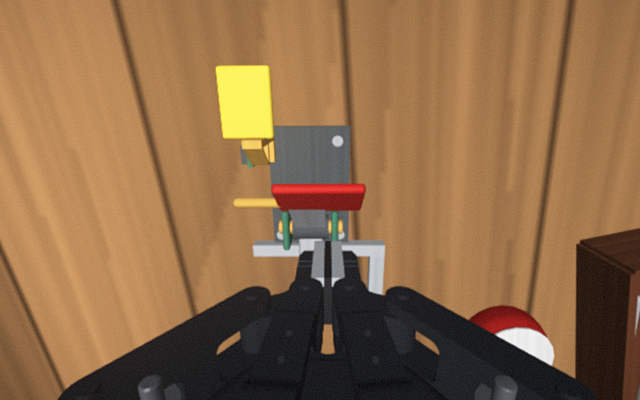

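Request:
{"fn": "send_rows", "kwargs": {"commands": [{"delta_pos": [0.0,0,-2.0],"yaw": 0.008},{"delta_pos": [0.05,0.7,0],"yaw": 0},{"delta_pos": [0.05,0.7,0],"yaw": 0},{"delta_pos": [0,0,0],"yaw": 0}]}}

```text
t: 3.45
tcp_pos: [0.5578, 0.2821, 0.0862]
tool_rot: [0.733, 0.68, 0.004, 0.002]
force: [0.1, 0.5, 0.1]
finger_gap: -0.001
```

```bash
python3 -c "
from h import *
st()"
```

```text
t 3.45 tcp [0.5578 0.2821 0.0862] jig mm 64.1 -19.4 yaw-jig -0.0009 F [0.1 0.5 0.1] gap -0.001
```

Request:
{"fn": "send_rows", "kwargs": {"commands": [{"delta_pos": [-0.4,-0.8,0],"yaw": 0},{"delta_pos": [0.0,0,-1.0],"yaw": 0},{"delta_pos": [0,0.6,0],"yaw": 0},{"delta_pos": [0,0,0],"yaw": 0}]}}

```text
t: 3.95
tcp_pos: [0.5537, 0.2798, 0.0766]
tool_rot: [0.733, 0.68, 0.004, 0.003]
force: [0.0, -0.5, -0.2]
finger_gap: -0.003
```

```bash
python3 -c "
from h import *
st()"
```

```text
t 3.95 tcp [0.5537 0.2798 0.0766] jig mm 61.5 -15.5 yaw-jig -0.0009 F [ 0.  -0.5 -0.2] gap -0.003
```

Request:
{"fn": "send_rows", "kwargs": {"commands": [{"delta_pos": [0,0.7,0],"yaw": 0},{"delta_pos": [0.05,0.9,-0.5],"yaw": 0},{"delta_pos": [0.05,0.8,-0.9],"yaw": 0},{"delta_pos": [0.05,0.6,-1.1],"yaw": 0}]}}

```text
t: 4.45
tcp_pos: [0.5548, 0.3013, 0.0536]
tool_rot: [0.731, 0.682, -0.004, 0.008]
force: [-3.4, -4.6, 11.7]
finger_gap: 0.003
```

```bash
python3 -c "
from h import *
st()"
```

```text
t 4.45 tcp [0.5548 0.3013 0.0536] jig mm 83.0 -15.1 yaw-jig 0.0041 F [-3.4 -4.6 11.7] gap 0.003
```

Request:
{"fn": "send_rows", "kwargs": {"commands": [{"delta_pos": [0,0.3,-1.1],"yaw": 0},{"delta_pos": [0,0.1,-1.2],"yaw": 0},{"delta_pos": [0,0,-1.2],"yaw": 0}]}}

```text
t: 4.82
tcp_pos: [0.5552, 0.3063, 0.028]
tool_rot: [0.731, 0.682, -0.003, 0.008]
force: [-5.9, -3.2, 20.2]
finger_gap: -0.002
```

```bash
python3 -c "
from h import *
st()"
```

```text
t 4.825 tcp [0.5552 0.3063 0.028 ] jig mm 88.1 -15.1 yaw-jig 0.0054 F [-5.9 -3.2 20.2] gap -0.002
```

Request:
{"fn": "send_rows", "kwargs": {"commands": [{"delta_pos": [0,0,-1.0],"yaw": 0},{"delta_pos": [0,0,-0.9],"yaw": 0}]}}

```text
t: 5.08
tcp_pos: [0.5555, 0.3058, 0.0209]
tool_rot: [0.73, 0.683, -0.004, 0.01]
force: [-16.6, -6.6, 72.1]
finger_gap: -0.002
```

```bash
python3 -c "
from h import *
st()"
```

```text
t 5.075 tcp [0.5555 0.3058 0.0209] jig mm 87.5 -15.4 yaw-jig 0.0077 F [-16.6  -6.6  72.1] gap -0.002
```

Request:
{"fn": "send_rows", "kwargs": {"commands": [{"delta_pos": [0,0,0.5],"yaw": 0},{"delta_pos": [0,0,0.8],"yaw": 0},{"delta_pos": [0,0,1],"yaw": 0}]}}

```text
t: 5.45
tcp_pos: [0.5559, 0.307, 0.0495]
tool_rot: [0.73, 0.683, -0.003, 0.01]
force: [0.1, 0.4, 0.7]
finger_gap: -0.003
```

```bash
python3 -c "
from h import *
st()
t=manip.snapshot('top')[140:240,150:310]; t=cv2.resize(t,None,fx=3,fy=3,interpolation=2)
w=cv2.resize(manip.snapshot('wrist'),(480,300)); cv2.imwrite('pics/a.png',np.vstack([t,w]))"
```

```text
t 5.45 tcp [0.5559 0.307  0.0495] jig mm 88.8 -15.7 yaw-jig 0.008 F [0.1 0.4 0.7] gap -0.003
```

View pics/a.png

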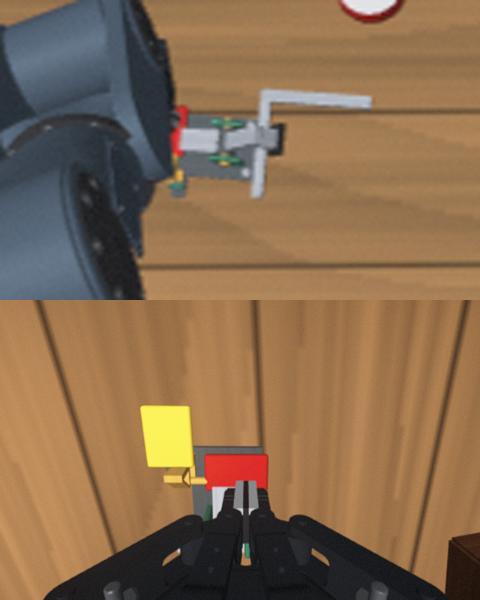

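The arm is caught open: the lever is level with no finger load. Now to the board.

Request:
{"fn": "send_rows", "kwargs": {"commands": [{"delta_pos": [0,0,5],"yaw": 0},{"delta_pos": [0,-1,5],"yaw": 0},{"delta_pos": [-0.5,-3,4],"yaw": -0.05},{"delta_pos": [-1.1,-5.5,0],"yaw": -0.06},{"delta_pos": [-1.1,-5.5,0],"yaw": -0.06},{"delta_pos": [-1.1,-5.5,0],"yaw": -0.06},{"delta_pos": [-1.1,-5.5,0],"yaw": -0.06},{"delta_pos": [-1.1,-5.5,0],"yaw": -0.06},{"delta_pos": [-1.1,-5.5,0],"yaw": -0.06},{"delta_pos": [-1.1,-5.5,0],"yaw": -0.06}], "grip": 0}}

```text
t: 6.8
tcp_pos: [0.4713, -0.1267, 0.1852]
tool_rot: [0.871, 0.491, -0.007, 0.007]
force: [0.7, -0.9, -0.1]
finger_gap: 0.501
```

Request:
{"fn": "send_rows", "kwargs": {"commands": [{"delta_pos": [-1.1,-5.5,0],"yaw": -0.06},{"delta_pos": [-0.8,-5,0],"yaw": -0.06},{"delta_pos": [0,0,0],"yaw": 0}]}}

```text
t: 7.18
tcp_pos: [0.4507, -0.2394, 0.183]
tool_rot: [0.901, 0.433, -0.008, 0.006]
force: [1.1, 0.1, 0.5]
finger_gap: 0.497
```

```bash
cat >> h.py <<'E'
def board(tag,arr=None,view="top",z=.003,W=None):
    im=manip.snapshot(view) if arr is None else arr
    cv2.imwrite(f"pics/{tag}.png",im); h=cv2.cvtColor(im,cv2.COLOR_BGR2HSV)
    k=cv2.morphologyEx(cv2.inRange(h,(108,100,30),(128,255,160)),cv2.MORPH_CLOSE,np.ones((5,5)))
    c,_=cv2.findContours(k,0,2); c=max(c,key=cv2.contourArea); r=cv2.minAreaRect(c)
    f=(lambda u,v:wray(W,u,v,z)) if view=="wrist" else (lambda u,v:ray(view,u,v,z))
    P=np.array([f(*p)[:2] for p in cv2.boxPoints(r)]); a=P[1]-P[0]; b=P[2]-P[1]; L=a if np.linalg.norm(a)>np.linalg.norm(b) else b
    m=P.mean(0); d=m-o; ang=np.arctan2(L[1],L[0])
    print("board",m.round(4),"jig",(ex@d*1e3).round(1),(ey@d*1e3).round(1),"sizes",np.linalg.norm(a).round(4),np.linalg.norm(b).round(4),"yaw",round(ang,3),"rel jig",round((ang-yaw+np.pi/2)%np.pi-np.pi/2,3)); return P
E
python3 -c "
from h import *
st(); W=wcam(); im=manip.snapshot('wrist'); board('w3',im,'wrist',W=W); np.save('W3.npy',W)"
```

```text
t 7.175 tcp [ 0.4507 -0.2394  0.183 ] jig mm -463.9 48.9 yaw-jig -0.6006 F [1.1 0.1 0.5] gap 0.497
board [ 0.4606 -0.2198] jig -443.6 40.5 sizes 0.1279 0.0921 yaw 0.823 rel jig -0.674
```

View pics/w3.png

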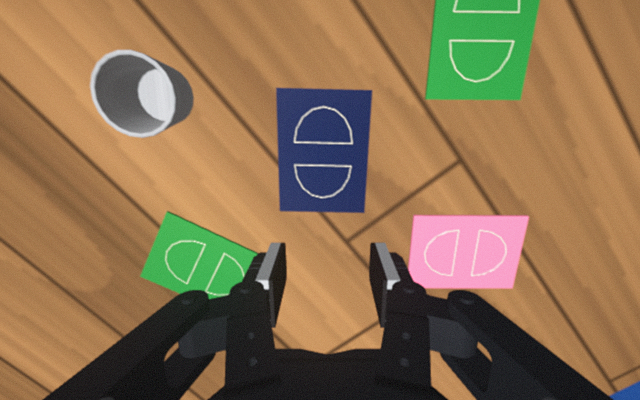

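The blue board is unobstructed: corners at (277,88), (371,90), (365,212), (281,211). Two pale heel outlines; cup is at left, pink and green at the sides.

```bash
python3 -c "
from h import *
W=np.load('W3.npy'); P=np.array([wray(W,u,v,.003)[:2] for u,v in [(277,88),(371.5,90),(365.5,212),(281,211.5)]])
m=P.mean(0); L=P[0]-P[3]+P[1]-P[2]; a=np.arctan2(L[1],L[0]); print(m,a,[np.linalg.norm(P[i]-P[i-1]) for i in range(4)])
print('press',m-.022*np.array([np.cos(a),np.sin(a)]), 'cup',wray(W,134,93,.055))
"
```

```text
[ 0.46141955 -0.22118522] 0.8849002402458639 [np.float64(0.13033500242856247), np.float64(0.09338440785631287), np.float64(0.12923926370124314), np.float64(0.09482379399378438)]
press [ 0.44748549 -0.23820996] cup [ 0.37675858 -0.07592146  0.055     ]
```

Request:
{"fn": "send_rows", "kwargs": {"commands": [{"delta_pos": [-0.2,0.1,-5],"yaw": -0.01},{"delta_pos": [0,0,-5],"yaw": 0},{"delta_pos": [0,0,-4.5],"yaw": 0},{"delta_pos": [0,0,-1],"yaw": 0},{"delta_pos": [0,0,0],"yaw": 0}]}}

```text
t: 7.85
tcp_pos: [0.4495, -0.2307, 0.0241]
tool_rot: [0.902, 0.433, -0.007, 0.004]
force: [-0.0, 0.7, 0.8]
finger_gap: 0.503
```

```bash
python3 -c "
from h import *
st()"
```

```text
t 7.85 tcp [ 0.4495 -0.2307  0.0241] jig mm -455.3 50.8 yaw-jig -0.6023 F [-0.   0.7  0.8] gap 0.503
```

Request:
{"fn": "send_rows", "kwargs": {"commands": [{"delta_pos": [-0.2,-0.75,-0.6],"yaw": 0},{"delta_pos": [0,0,-0.6],"yaw": 0},{"delta_pos": [0,0,-0.4],"yaw": 0},{"delta_pos": [0,0,0],"yaw": 0}]}}

```text
t: 8.35
tcp_pos: [0.4499, -0.2402, 0.0111]
tool_rot: [0.901, 0.433, -0.006, 0.008]
force: [-0.2, 0.1, 0.5]
finger_gap: 0.503
```

```bash
python3 -c "
from h import *
st()"
```

```text
t 8.35 tcp [ 0.4499 -0.2402  0.0111] jig mm -464.8 49.6 yaw-jig -0.6015 F [-0.2  0.1  0.5] gap 0.503
```

Request:
{"fn": "send_rows", "kwargs": {"commands": [{"delta_pos": [0,0,-0.5],"yaw": 0},{"delta_pos": [0,0,-0.4],"yaw": 0},{"delta_pos": [0,0,-0.3],"yaw": 0}]}}

```text
t: 8.72
tcp_pos: [0.4502, -0.2406, 0.0011]
tool_rot: [0.901, 0.433, -0.006, 0.009]
force: [-3.2, 3.3, 42.7]
finger_gap: 0.501
```

Request:
{"fn": "send_rows", "kwargs": {"commands": [{"delta_pos": [0,0,0],"yaw": 0},{"delta_pos": [0,0,-0.07],"yaw": 0}]}}

```text
t: 8.98
tcp_pos: [0.4504, -0.2407, 0.0015]
tool_rot: [0.901, 0.433, -0.005, 0.009]
force: [-1.1, -0.2, 7.5]
finger_gap: 0.501
```

Request:
{"fn": "send_rows", "kwargs": {"commands": [{"delta_pos": [0.5,0.4,-0.1],"yaw": 0.0},{"delta_pos": [0.9,0.7,-0.1],"yaw": 0.03},{"delta_pos": [0.9,0.7,-0.1],"yaw": 0.03},{"delta_pos": [0.9,0.7,-0.1],"yaw": 0.03}]}}

```text
t: 9.48
tcp_pos: [0.4816, -0.2182, 0.0015]
tool_rot: [0.88, 0.475, -0.007, 0.011]
force: [-3.6, -1.8, 12.6]
finger_gap: 0.497
```

```bash
python3 -c "
from h import *
st()"
```

```text
t 9.475 tcp [ 0.4816 -0.2182  0.0015] jig mm -440.5 19.7 yaw-jig -0.5062 F [-3.6 -1.8 12.6] gap 0.497
```

Request:
{"fn": "send_rows", "kwargs": {"commands": [{"delta_pos": [0.9,0.7,-0.1],"yaw": 0.03},{"delta_pos": [0.9,0.8,-0.1],"yaw": 0.03},{"delta_pos": [0.5,1.0,-0.1],"yaw": 0.03},{"delta_pos": [0.1,1.2,-0.1],"yaw": 0.03},{"delta_pos": [0.1,1.2,-0.1],"yaw": 0.03},{"delta_pos": [0.1,1.2,-0.1],"yaw": 0.03}]}}

```text
t: 10.22
tcp_pos: [0.5139, -0.1634, 0.0019]
tool_rot: [0.83, 0.557, -0.004, 0.021]
force: [-0.8, -3.1, 10.0]
finger_gap: 0.502
```

```bash
python3 -c "
from h import *
st(); W=wcam(); im=manip.snapshot('wrist'); P=board('w4',im,'wrist',W=W); P=board('t4')"
```

```text
t 10.225 tcp [ 0.5139 -0.1634  0.0019] jig mm -383.5 -8.6 yaw-jig -0.3158 F [-0.8 -3.1 10. ] gap 0.502
board [ 0.52   -0.1558] jig -375.4 -14.1 sizes 0.122 0.0934 yaw 0.672 rel jig -0.825Traceback (most recent call last):
  File "<string>", line 3, in <module>
    st(); W=wcam(); im=manip.snapshot('wrist'); P=board('w4',im,'wrist',W=W); P=board('t4')
                                                                                ~~~~~^^^^^^
  File "h.py", line 23, in board
    c,_=cv2.findContours(k,0,2); c=max(c,key=cv2.contourArea); r=cv2.minAreaRect(c)
                                   ~~~^^^^^^^^^^^^^^^^^^^^^^^
ValueError: max() iterable argument is empty
```

View pics/w4.png

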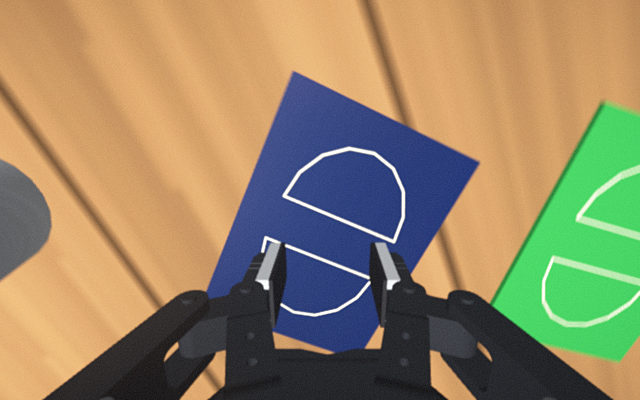

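The board barely turned with the tool: the tool has acquired a small roll, so one finger bears alone. I'll measure where the board is.

```bash
cat >> h.py <<'E'
def corners(W,px):
    P=np.array([wray(W,u,v,.003)[:2] for u,v in px])  # p0,p1 = front short edge left,right (image); p2 = point on left long side
    f=(P[1]-P[0]); f/=np.linalg.norm(f)
    bx=np.array([-f[1],f[0]])  # front normal
    if bx@ex<0: bx=-bx
    c=(P[0]+P[1])/2-.065*bx; a=np.arctan2(bx[1],bx[0]); d=c-o
    print("width",np.linalg.norm(P[1]-P[0]).round(4),"centre",c.round(4),"jig",(ex@d*1e3).round(1),(ey@d*1e3).round(1),"rel",round(a-yaw,3))
    if len(P)>2: l=P[0]-P[2]; print("rel by long side",np.arctan2(l[1],l[0])-yaw)
    return c,a
E
python3 -c "
from h import *
W=wcam(); c,a=corners(W,[(293,72),(479,162),(216,270)]); s=manip.sense()
t=s['tcp_pos'][:2]; d=t-c; b=np.array([np.cos(a),np.sin(a)]); print('tcp in board',d@b,d@[-b[1],b[0]])
M=R.from_quat(s['tool_rot']).as_matrix(); print(M.round(3)); print(s['ft_torque'])
"
```

```text
width 0.0942 centre [ 0.5193 -0.1533] jig -373.0 -13.1 rel -0.742
rel by long side -0.7421427466639877
tcp in board -0.009950463691663086 -0.0027745543311560165
[[ 0.381  0.925  0.017]
 [ 0.924 -0.38  -0.037]
 [-0.028  0.029 -0.999]]
[ 0.37977643 -0.00364392 -0.13675784]
```

Roll of 0.03 rad has crept in (the tip trails the drag). I'll lift off and drag the bare fingertips back over open bench to undo it, then re-press.

Request:
{"fn": "send_rows", "kwargs": {"commands": [{"delta_pos": [0,0,2.5],"yaw": 0},{"delta_pos": [-0.5,5,2],"yaw": 0},{"delta_pos": [-0.6,5,0],"yaw": 0},{"delta_pos": [-0.6,5,0],"yaw": 0},{"delta_pos": [-0.6,5,0],"yaw": 0},{"delta_pos": [-0.6,5,0],"yaw": 0},{"delta_pos": [-0.5,3,0],"yaw": 0},{"delta_pos": [0,0,-2.0],"yaw": 0},{"delta_pos": [0,0,-1.0],"yaw": 0},{"delta_pos": [0,0,0],"yaw": 0}]}}

```text
t: 11.58
tcp_pos: [0.4799, 0.1251, 0.0139]
tool_rot: [0.831, 0.556, -0.002, 0.021]
force: [-1.1, -0.5, 0.6]
finger_gap: 0.503
```

```bash
cat >> h.py <<'E'
def tilt():
    s=manip.sense(); M=R.from_quat(s['tool_rot']).as_matrix(); print("x_z %.4f y_z %.4f"%(M[2,0],M[2,1]),"toolx",M[:2,0].round(2))
E
python3 -c "
from h import *
st();tilt()"
```

```text
t 11.575 tcp [0.4799 0.1251 0.0139] jig mm -98.2 46.6 yaw-jig -0.318 F [-1.1 -0.5  0.6] gap 0.503
x_z -0.0278 y_z 0.0326 toolx [0.38 0.92]
```

Request:
{"fn": "send_rows", "kwargs": {"commands": [{"delta_pos": [0,0,-0.8],"yaw": 0},{"delta_pos": [0,0,-0.5],"yaw": 0},{"delta_pos": [0,0,-0.3],"yaw": 0},{"delta_pos": [0.4,-0.9,-0.12],"yaw": 0},{"delta_pos": [0.4,-0.9,-0.12],"yaw": 0},{"delta_pos": [0.4,-0.9,-0.12],"yaw": 0},{"delta_pos": [0.4,-0.9,-0.12],"yaw": 0}]}}

```text
t: 12.45
tcp_pos: [0.4893, 0.0927, -0.0014]
tool_rot: [0.835, 0.55, -0.005, 0.016]
force: [-3.5, 8.1, 12.3]
finger_gap: 0.502
```

```bash
python3 -c "
from h import *
st();tilt()"
```

```text
t 12.45 tcp [ 0.4893  0.0927 -0.0014] jig mm -129.9 34.9 yaw-jig -0.3316 F [-3.5  8.1 12.3] gap 0.502
x_z -0.0250 y_z 0.0209 toolx [0.39 0.92]
```

Request:
{"fn": "send_rows", "kwargs": {"commands": [{"delta_pos": [0.7,-0.7,-0.12],"yaw": 0},{"delta_pos": [0.7,-0.7,-0.12],"yaw": 0},{"delta_pos": [0.7,-0.7,-0.12],"yaw": 0},{"delta_pos": [0.7,-0.7,-0.12],"yaw": 0},{"delta_pos": [0.7,-0.7,-0.12],"yaw": 0},{"delta_pos": [0.7,-0.7,-0.12],"yaw": 0},{"delta_pos": [0.4,-0.9,-0.12],"yaw": 0}]}}

```text
t: 13.32
tcp_pos: [0.5138, 0.0502, -0.0014]
tool_rot: [0.837, 0.547, -0.018, -0.0]
force: [-2.3, 6.6, 11.3]
finger_gap: 0.5
```

```bash
python3 -c "
from h import *
st();tilt()"
```

```text
t 13.325 tcp [ 0.5138  0.0502 -0.0014] jig mm -170.4 7.3 yaw-jig -0.3399 F [-2.3  6.6 11.3] gap 0.5
x_z -0.0294 y_z -0.0193 toolx [0.4  0.92]
```

Request:
{"fn": "send_rows", "kwargs": {"commands": [{"delta_pos": [-0.8,-0.5,-0.12],"yaw": 0},{"delta_pos": [-0.8,-0.5,-0.12],"yaw": 0},{"delta_pos": [-0.8,-0.5,-0.12],"yaw": 0}]}}

```text
t: 13.7
tcp_pos: [0.4988, 0.0344, -0.0018]
tool_rot: [0.838, 0.546, -0.008, 0.007]
force: [4.7, 3.9, 8.0]
finger_gap: 0.501
```

```bash
python3 -c "
from h import *
st();tilt()"
```

```text
t 13.7 tcp [ 0.4988  0.0344 -0.0018] jig mm -187.2 21.1 yaw-jig -0.3415 F [4.7 3.9 8. ] gap 0.501
x_z -0.0212 y_z 0.0018 toolx [0.4  0.91]
```

Request:
{"fn": "send_rows", "kwargs": {"commands": [{"delta_pos": [0,0,2.5],"yaw": 0},{"delta_pos": [0.3,-3,2],"yaw": 0},{"delta_pos": [0.4,-4.5,0],"yaw": 0},{"delta_pos": [0.4,-4.5,0],"yaw": 0},{"delta_pos": [0.4,-4.5,0],"yaw": 0},{"delta_pos": [0.3,-2,0],"yaw": 0},{"delta_pos": [0,0,-2.0],"yaw": 0},{"delta_pos": [0,0,-0.5],"yaw": 0},{"delta_pos": [0,0,0],"yaw": 0}]}}

```text
t: 14.82
tcp_pos: [0.5103, -0.156, 0.0177]
tool_rot: [0.838, 0.546, -0.012, 0.003]
force: [-0.1, -0.6, -0.3]
finger_gap: 0.508
```

```bash
python3 -c "
from h import *
st();tilt()"
```

```text
t 14.825 tcp [ 0.5103 -0.156   0.0177] jig mm -376.3 -4.4 yaw-jig -0.3425 F [-0.1 -0.6 -0.3] gap 0.508
x_z -0.0231 y_z -0.0081 toolx [0.4  0.91]
```

Request:
{"fn": "send_rows", "kwargs": {"commands": [{"delta_pos": [0.6,0,-0.6],"yaw": 0},{"delta_pos": [0,0,-0.5],"yaw": 0},{"delta_pos": [0,0,-0.3],"yaw": 0},{"delta_pos": [0,0,-0.15],"yaw": 0},{"delta_pos": [0,0,-0.12],"yaw": 0}]}}

```text
t: 15.45
tcp_pos: [0.5173, -0.1544, 0.0013]
tool_rot: [0.837, 0.547, -0.012, 0.003]
force: [-2.1, -0.4, 10.7]
finger_gap: 0.501
```

```bash
python3 -c "
from h import *
st();tilt()"
```

```text
t 15.45 tcp [ 0.5173 -0.1544  0.0013] jig mm -374.2 -11.3 yaw-jig -0.3397 F [-2.1 -0.4 10.7] gap 0.501
x_z -0.0232 y_z -0.0069 toolx [0.4  0.92]
```

Pressed near the middle. Drag with turning, then check after six rows.

Request:
{"fn": "send_rows", "kwargs": {"commands": [{"delta_pos": [0,0.6,-0.13],"yaw": 0.0},{"delta_pos": [0,1.2,-0.13],"yaw": 0.045},{"delta_pos": [0,1.2,-0.13],"yaw": 0.045},{"delta_pos": [0,1.2,-0.13],"yaw": 0.045},{"delta_pos": [0,1.2,-0.13],"yaw": 0.045},{"delta_pos": [0,1.2,-0.13],"yaw": 0.045}]}}

```text
t: 16.2
tcp_pos: [0.5267, -0.0956, 0.0017]
tool_rot: [0.768, 0.64, -0.006, 0.017]
force: [-0.3, -1.6, 7.7]
finger_gap: 0.501
```

```bash
cat >> h.py <<'E'
def auto(tag):
    W=wcam(); im=manip.snapshot('wrist'); cv2.imwrite(f"pics/{tag}.png",im); h=cv2.cvtColor(im,cv2.COLOR_BGR2HSV)
    k=cv2.inRange(h,(108,90,30),(128,255,200)); k[260:]=0; k=cv2.morphologyEx(k,cv2.MORPH_CLOSE,np.ones((9,9)))
    c,_=cv2.findContours(k,0,2); c=max(c,key=cv2.contourArea); p=cv2.approxPolyDP(c,8,True)[:,0,:]
    print("poly",p.tolist()); return W,p
E
python3 -c "
from h import *
st();tilt();auto('w5')"
```

```text
t 16.2 tcp [ 0.5267 -0.0956  0.0017] jig mm -314.9 -16.3 yaw-jig -0.107 F [-0.3 -1.6  7.7] gap 0.501
x_z -0.0306 y_z 0.0189 toolx [0.18 0.98]
poly [[478, 235], [338, 112], [217, 259], [252, 259], [271, 241], [285, 244], [286, 259], [370, 259], [375, 241], [403, 259], [453, 259]]
```

```bash
python3 -c "
from h import *
W=wcam(); c,a=corners(W,[(338,112),(478,235),(225,250)])
t=manip.sense()['tcp_pos'][:2]; d=t-c; b=np.array([np.cos(a),np.sin(a)]); print('tcp in board',d@b,d@[-b[1],b[0]])"
```

```text
width 0.0936 centre [ 0.5242 -0.1012] jig -320.7 -14.2 rel -0.803
rel by long side -0.8025856021861351
tcp in board 0.006266309109869167 0.0038312703356955255
```

View pics/w5.png

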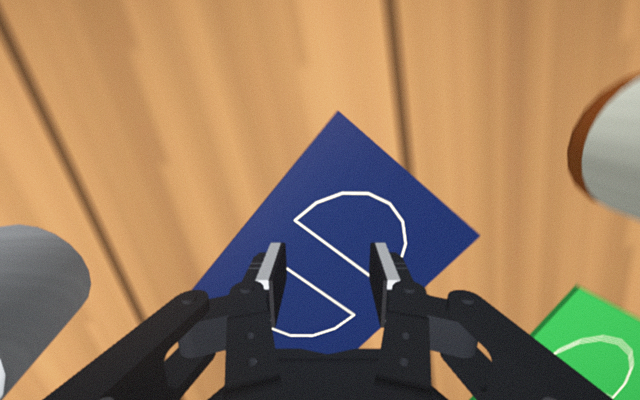

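Pressing tips the tool radially outward (+x side up), which lifts the outer finger. So I'll turn the tool so the finger line lies along the board's length (the drag direction), and level it again on bare bench first.

Request:
{"fn": "send_rows", "kwargs": {"commands": [{"delta_pos": [0,0,2.5],"yaw": 0},{"delta_pos": [-0.5,2,2],"yaw": 0.175},{"delta_pos": [-1,3,0],"yaw": 0.175},{"delta_pos": [-1,3,0],"yaw": 0.175},{"delta_pos": [-1,3,0],"yaw": 0.175},{"delta_pos": [-1,1,0],"yaw": 0.175},{"delta_pos": [0,0,-2.0],"yaw": 0},{"delta_pos": [0,0,-1.3],"yaw": 0},{"delta_pos": [0,0,0],"yaw": 0}]}}

```text
t: 17.38
tcp_pos: [0.4821, 0.0285, 0.0165]
tool_rot: [0.41, 0.912, 0.004, 0.021]
force: [0.1, 1.0, 0.1]
finger_gap: 0.498
```

```bash
python3 -c "
from h import *
st();tilt()"
```

```text
t 17.375 tcp [0.4821 0.0285 0.0165] jig mm -194.4 37.3 yaw-jig 0.7986 F [0.1 1.  0.1] gap 0.498
x_z -0.0342 y_z 0.0247 toolx [-0.66  0.75]
```

Request:
{"fn": "send_rows", "kwargs": {"commands": [{"delta_pos": [0,0,-1.0],"yaw": 0},{"delta_pos": [0,0,-0.6],"yaw": 0},{"delta_pos": [0,0,-0.3],"yaw": 0},{"delta_pos": [0.6,0.8,-0.12],"yaw": 0},{"delta_pos": [0.6,0.8,-0.12],"yaw": 0},{"delta_pos": [0.6,0.8,-0.12],"yaw": 0},{"delta_pos": [0.6,0.8,-0.12],"yaw": 0}]}}

```text
t: 18.25
tcp_pos: [0.5017, 0.0571, -0.0015]
tool_rot: [0.409, 0.912, 0.001, 0.018]
force: [-4.7, -6.0, 12.4]
finger_gap: 0.503
```

```bash
python3 -c "
from h import *
st();tilt()"
```

```text
t 18.25 tcp [ 0.5017  0.0571 -0.0015] jig mm -164.5 19.9 yaw-jig 0.8017 F [-4.7 -6.  12.4] gap 0.503
x_z -0.0318 y_z 0.0157 toolx [-0.66  0.75]
```

Request:
{"fn": "send_rows", "kwargs": {"commands": [{"delta_pos": [0.5,0.9,-0.12],"yaw": 0},{"delta_pos": [0.5,0.9,-0.12],"yaw": 0},{"delta_pos": [0.5,0.9,-0.12],"yaw": 0},{"delta_pos": [0.5,0.9,-0.12],"yaw": 0}]}}

```text
t: 18.75
tcp_pos: [0.5167, 0.0893, -0.0017]
tool_rot: [0.406, 0.914, -0.004, 0.014]
force: [-4.5, -6.7, 13.0]
finger_gap: 0.502
```

```bash
python3 -c "
from h import *
st();tilt()"
```

```text
t 18.75 tcp [ 0.5167  0.0893 -0.0017] jig mm -131.2 7.3 yaw-jig 0.8077 F [-4.5 -6.7 13. ] gap 0.502
x_z -0.0290 y_z 0.0033 toolx [-0.67  0.74]
```

Request:
{"fn": "send_rows", "kwargs": {"commands": [{"delta_pos": [0,0,2.5],"yaw": 0},{"delta_pos": [0,-3,2],"yaw": 0},{"delta_pos": [0.2,-4.5,0],"yaw": 0},{"delta_pos": [0.2,-4.5,0],"yaw": 0},{"delta_pos": [0.2,-4.5,0],"yaw": -0.02},{"delta_pos": [0,-2.4,0],"yaw": -0.02},{"delta_pos": [0,0,-2.0],"yaw": 0},{"delta_pos": [0,0,-0.8],"yaw": 0},{"delta_pos": [0,0,0],"yaw": 0}]}}

```text
t: 19.88
tcp_pos: [0.5245, -0.1069, 0.0168]
tool_rot: [0.425, 0.905, -0.005, 0.017]
force: [-0.1, -0.3, 0.3]
finger_gap: 0.501
```

```bash
python3 -c "
from h import *
st();tilt()"
```

```text
t 19.875 tcp [ 0.5245 -0.1069  0.0168] jig mm -326.3 -15.0 yaw-jig 0.767 F [-0.1 -0.3  0.3] gap 0.501
x_z -0.0352 y_z 0.0063 toolx [-0.64  0.77]
```

Request:
{"fn": "send_rows", "kwargs": {"commands": [{"delta_pos": [0,0.1,-1.0],"yaw": 0},{"delta_pos": [0,0,-0.5],"yaw": 0},{"delta_pos": [0,0,-0.2],"yaw": 0},{"delta_pos": [0,0,-0.13],"yaw": 0},{"delta_pos": [-0.1,0.8,-0.13],"yaw": 0.0},{"delta_pos": [-0.1,1.2,-0.13],"yaw": 0.05},{"delta_pos": [-0.1,1.2,-0.13],"yaw": 0.05},{"delta_pos": [-0.1,1.2,-0.13],"yaw": 0.05}]}}

```text
t: 20.88
tcp_pos: [0.5274, -0.0642, 0.0016]
tool_rot: [0.35, 0.936, -0.005, 0.028]
force: [-0.3, -2.5, 9.1]
finger_gap: 0.502
```

```bash
python3 -c "
from h import *
st();tilt();auto('w6')"
```

```text
t 20.875 tcp [ 0.5274 -0.0642  0.0016] jig mm -283.5 -14.7 yaw-jig 0.9299 F [-0.3 -2.5  9.1] gap 0.502
x_z -0.0550 y_z 0.0107 toolx [-0.75  0.65]
poly [[196, 259], [252, 259], [271, 241], [285, 243], [286, 259], [370, 259], [375, 241], [403, 259], [460, 259], [478, 226], [223, 140]]
```

View pics/w6.png

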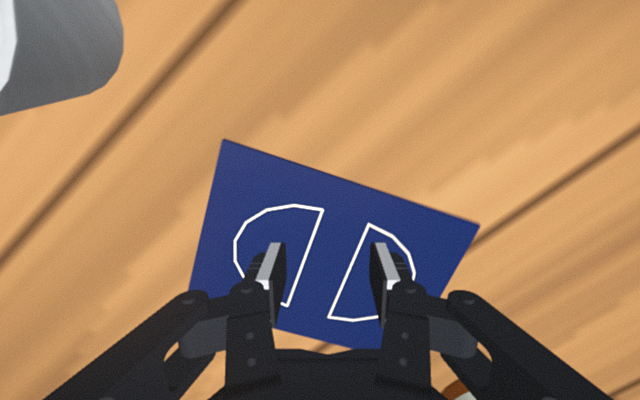

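```bash
python3 -c "
from h import *
W=wcam(); P=np.array([wray(W,u,v,.003)[:2] for u,v in [(223,140),(478,226),(196,259),(460,259)]])
l=P[1]-P[0]; a=np.arctan2(l[1],l[0]); b=l/np.linalg.norm(l); n=np.array([b[1],-b[0]]); c=P[:2].mean(0)+.0475*n; d=c-o
print(np.linalg.norm(l),'centre',c,'jig',ex@d*1e3,ey@d*1e3,'rel',a-yaw,'rear edge check',np.degrees(np.arctan2(*(P[2]-P[0])[::-1])-a))
"
```

```text
0.12865579253981899 centre [ 0.53079985 -0.06748043] jig -286.51992925055146 -18.314630064754827 rel -0.9773113171148471 rear edge check -89.63491044106698
```

Board is at jig (-287,-18), turned to rel -0.98: it trails freely about the pressing finger. So I'll use that: shut the fingers, press near its front end and drag lightly so it trails into line.

Request:
{"fn": "send_rows", "kwargs": {"commands": [{"delta_pos": [0,0,2.5],"yaw": 0},{"delta_pos": [0,0,2],"yaw": 0},{"delta_pos": [2.2,1.2,0],"yaw": 0},{"delta_pos": [2.2,1.2,0],"yaw": 0},{"delta_pos": [0,0,0],"yaw": 0},{"delta_pos": [0,0,0],"yaw": 0}], "grip": 1}}

```text
t: 21.68
tcp_pos: [0.5712, -0.0362, 0.0485]
tool_rot: [0.347, 0.937, -0.004, 0.027]
force: [-0.2, -0.7, -0.0]
finger_gap: 0.001
```

```bash
python3 -c "
from h import *
st();tilt()"
```

```text
t 21.675 tcp [ 0.5712 -0.0362  0.0485] jig mm -252.4 -56.3 yaw-jig 0.9357 F [-0.2 -0.7 -0. ] gap 0.001
x_z -0.0544 y_z 0.0107 toolx [-0.76  0.65]
```

Request:
{"fn": "send_rows", "kwargs": {"commands": [{"delta_pos": [0,-0.7,-2.5],"yaw": 0},{"delta_pos": [0,0,-1.0],"yaw": 0},{"delta_pos": [0,0,-0.4],"yaw": 0},{"delta_pos": [0,0,-0.2],"yaw": 0},{"delta_pos": [0,0,-0.1],"yaw": 0}]}}

```text
t: 22.3
tcp_pos: [0.5685, -0.0437, 0.0058]
tool_rot: [0.347, 0.937, -0.005, 0.026]
force: [0.0, -0.4, -0.2]
finger_gap: -0.001
```

```bash
python3 -c "
from h import *
st();tilt()"
```

```text
t 22.3 tcp [ 0.5685 -0.0437  0.0058] jig mm -260.0 -54.2 yaw-jig 0.9347 F [ 0.  -0.4 -0.2] gap -0.001
x_z -0.0523 y_z 0.0095 toolx [-0.76  0.65]
```

Request:
{"fn": "send_rows", "kwargs": {"commands": [{"delta_pos": [0,0,-0.25],"yaw": 0},{"delta_pos": [0,0,-0.12],"yaw": 0},{"delta_pos": [-0.4,0.7,-0.08],"yaw": 0.03},{"delta_pos": [-0.7,1.0,-0.08],"yaw": 0.04},{"delta_pos": [-0.7,1.0,-0.08],"yaw": 0.04},{"delta_pos": [-0.7,1.0,-0.08],"yaw": 0.04}]}}

```text
t: 23.05
tcp_pos: [0.5485, -0.0071, 0.0035]
tool_rot: [0.272, 0.962, -0.002, 0.034]
force: [0.6, -1.5, 6.7]
finger_gap: 0.004
```

```bash
python3 -c "
from h import *
st();tilt();auto('w7')"
```

```text
t 23.05 tcp [ 0.5485 -0.0071  0.0035] jig mm -225.0 -31.5 yaw-jig 1.0937 F [ 0.6 -1.5  6.7] gap 0.004
x_z -0.0670 y_z 0.0144 toolx [-0.85  0.52]
poly [[107, 122], [111, 259], [298, 259], [314, 240], [341, 240], [366, 259], [390, 183]]
```

View pics/w7.png

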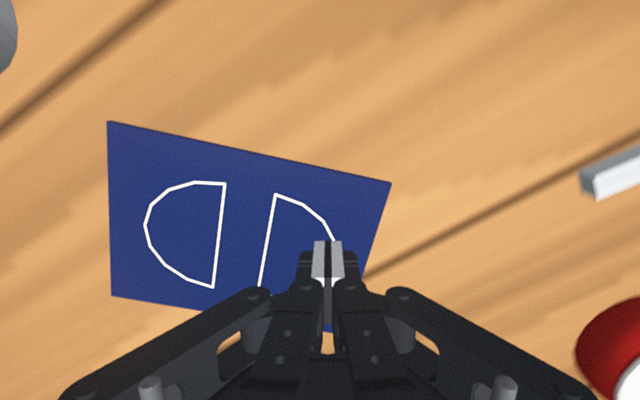

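The board's upper long edge runs (107,122)–(390,183). One viewing remains, so I work numerically from here.

```bash
cat >> h.py <<'E'
def longedge(W,p0,p1,anchor="mid"):
    P=np.array([wray(W,u,v,.003)[:2] for u,v in (p0,p1)]); l=P[1]-P[0]; a=np.arctan2(l[1],l[0]); b=l/np.linalg.norm(l); n=np.array([b[1],-b[0]])
    c=P.mean(0)+.0475*n; d=c-o; t=manip.sense()['tcp_pos'][:2]-c
    print("len",np.linalg.norm(l).round(4),"centre",c.round(4),"jig",(ex@d*1e3).round(1),(ey@d*1e3).round(1),"rel",round(a-yaw,3),"tcp in board",(t@b*1e3).round(1),(t@-n*1e3).round(1)); return c,a
E
python3 -c "
from h import *
W=wcam(); longedge(W,(107,121.5),(390.5,183))"
```

```text
len 0.1294 centre [ 0.518  -0.0387] jig -258.7 -3.4 rel -0.698 tcp in board 43.8 2.1
```

Request:
{"fn": "send_rows", "kwargs": {"commands": [{"delta_pos": [-0.5,1.1,-0.08],"yaw": 0.04},{"delta_pos": [-0.5,1.1,-0.08],"yaw": 0.04},{"delta_pos": [-0.5,1.1,-0.08],"yaw": 0.04},{"delta_pos": [-0.5,1.1,-0.08],"yaw": 0.04},{"delta_pos": [-0.5,1.1,-0.08],"yaw": 0.04},{"delta_pos": [-0.5,1.1,-0.08],"yaw": 0.04}]}}

```text
t: 23.85
tcp_pos: [0.5208, 0.0628, 0.0035]
tool_rot: [0.145, 0.989, 0.002, 0.042]
force: [0.5, -2.7, 7.4]
finger_gap: -0.004
```

```bash
python3 -c "
from h import *
st();tilt();auto('w8')"
```

```text
t 23.85 tcp [0.5208 0.0628 0.0035] jig mm -157.3 1.3 yaw-jig 1.354 F [ 0.5 -2.7  7.4] gap -0.004
x_z -0.0819 y_z 0.0169 toolx [-0.95  0.29]
poly [[104, 127], [112, 259], [298, 259], [315, 240], [341, 240], [367, 257], [388, 182]]
```

```bash
python3 -c "
from h import *
W=wcam(); longedge(W,(104,126.5),(388.5,182))"
```

```text
len 0.1288 centre [0.501  0.0243] jig -197.1 18.1 rel -0.418 tcp in board 43.8 2.2
```

Request:
{"fn": "send_rows", "kwargs": {"commands": [{"delta_pos": [-0.5,1.1,-0.08],"yaw": 0.04},{"delta_pos": [-0.5,1.1,-0.08],"yaw": 0.04},{"delta_pos": [-0.4,1.1,-0.08],"yaw": 0.04},{"delta_pos": [-0.2,1.1,-0.08],"yaw": 0.04},{"delta_pos": [0,1.1,-0.08],"yaw": 0.03}]}}

```text
t: 24.52
tcp_pos: [0.5052, 0.1215, 0.0036]
tool_rot: [0.042, 0.998, 0.007, 0.046]
force: [-1.2, -2.2, 9.1]
finger_gap: 0.002
```

```bash
python3 -c "
from h import *
st();tilt();auto('w9')"
```

```text
t 24.525 tcp [0.5052 0.1215 0.0036] jig mm -99.9 21.1 yaw-jig 1.5605 F [-1.2 -2.2  9.1] gap 0.002
x_z -0.0919 y_z 0.0172 toolx [-0.99  0.08]
poly [[106, 118], [109, 259], [299, 259], [315, 240], [341, 240], [366, 259], [391, 184]]
```

```bash
python3 -c "
from h import *
W=wcam(); longedge(W,(106,117.5),(391.5,184))"
```

```text
len 0.1289 centre [0.4932 0.0802] jig -142.0 30.1 rel -0.25 tcp in board 44.0 2.1
```

Now squared to within -0.25 rad beside the fences. Regrip behind the middle, then push against the side fence and on to the end fence, which will square it.

Request:
{"fn": "send_rows", "kwargs": {"commands": [{"delta_pos": [0,0,2],"yaw": 0},{"delta_pos": [-0.9,-3,0.5],"yaw": 0},{"delta_pos": [-0.9,-3,0],"yaw": 0},{"delta_pos": [0,0,-1.0],"yaw": 0},{"delta_pos": [0,0,-0.5],"yaw": 0},{"delta_pos": [0,0,0],"yaw": 0}]}}

```text
t: 25.32
tcp_pos: [0.4817, 0.0664, 0.0121]
tool_rot: [0.036, 0.998, 0.008, 0.043]
force: [0.2, 0.5, 0.5]
finger_gap: -0.003
```

```bash
python3 -c "
from h import *
st();tilt();W,p=auto('w10')"
```

```text
t 25.325 tcp [0.4817 0.0664 0.0121] jig mm -156.6 40.6 yaw-jig 1.5719 F [0.2 0.5 0.5] gap -0.003
x_z -0.0853 y_z 0.0183 toolx [-0.99  0.07]
poly [[234, 259], [298, 259], [315, 240], [340, 240], [357, 259], [472, 259], [495, 214], [252, 154]]
```

```bash
python3 -c "
from h import *
W=wcam(); longedge(W,(252,153.5),(495.5,214))"
```

```text
len 0.1294 centre [0.4933 0.0803] jig -141.9 30.0 rel -0.256 tcp in board -16.9 6.4
```

Request:
{"fn": "send_rows", "kwargs": {"commands": [{"delta_pos": [0.4,-0.5,-0.5],"yaw": 0},{"delta_pos": [0,0,-0.3],"yaw": 0},{"delta_pos": [0,0,-0.2],"yaw": 0},{"delta_pos": [0,0,-0.1],"yaw": 0}]}}

```text
t: 25.88
tcp_pos: [0.4866, 0.0621, 0.0035]
tool_rot: [0.035, 0.998, 0.008, 0.045]
force: [-1.4, -0.1, 12.4]
finger_gap: -0.004
```

```bash
python3 -c "
from h import *
st()"
```

```text
t 25.875 tcp [0.4866 0.0621 0.0035] jig mm -160.5 35.3 yaw-jig 1.5746 F [-1.4 -0.1 12.4] gap -0.004
```

Request:
{"fn": "send_rows", "kwargs": {"commands": [{"delta_pos": [0.7,0.5,-0.09],"yaw": 0},{"delta_pos": [0.7,0.6,-0.09],"yaw": 0},{"delta_pos": [0.7,0.6,-0.09],"yaw": 0},{"delta_pos": [0.6,0.7,-0.09],"yaw": 0},{"delta_pos": [0.5,0.8,-0.09],"yaw": 0}]}}

```text
t: 26.5
tcp_pos: [0.5168, 0.0933, 0.0035]
tool_rot: [0.034, 0.998, 0.007, 0.044]
force: [-2.3, -2.1, 10.1]
finger_gap: -0.003
```

```bash
python3 -c "
from h import *
st();tilt();W,p=auto('w11')
e=[q for q in p.tolist() if q[1]<235]; e.sort(); longedge(W,e[0],e[-1])"
```

```text
t 26.5 tcp [0.5168 0.0933 0.0035] jig mm -127.2 7.5 yaw-jig 1.5762 F [-2.3 -2.1 10.1] gap -0.003
x_z -0.0869 y_z 0.0165 toolx [-0.99  0.07]
poly [[240, 259], [298, 259], [315, 240], [340, 240], [357, 259], [487, 259], [513, 188], [243, 156]]
len 0.1282 centre [0.5204 0.1129] jig -107.4 5.4 rel -0.12 tcp in board -18.9 -0.9
```

Request:
{"fn": "send_rows", "kwargs": {"commands": [{"delta_pos": [0.4,0.8,-0.1],"yaw": 0},{"delta_pos": [0.4,0.8,-0.1],"yaw": 0},{"delta_pos": [0.3,0.8,-0.1],"yaw": 0},{"delta_pos": [0.2,0.8,-0.1],"yaw": 0}]}}

```text
t: 27.05
tcp_pos: [0.5283, 0.1248, 0.0034]
tool_rot: [0.032, 0.999, 0.005, 0.043]
force: [-5.0, -4.6, 13.5]
finger_gap: 0.002
```

```bash
python3 -c "
from h import *
st();tilt();W,p=auto('w12')
e=[q for q in p.tolist() if q[1]<235]; e.sort(); longedge(W,e[0],e[-1])"
```

```text
t 27.05 tcp [0.5283 0.1248 0.0034] jig mm -94.9 -1.7 yaw-jig 1.5797 F [-5.  -4.6 13.5] gap 0.002
x_z -0.0846 y_z 0.0137 toolx [-0.99  0.07]
poly [[241, 256], [298, 259], [315, 240], [344, 240], [357, 259], [487, 259], [510, 168], [232, 165]]
len 0.1288 centre [0.5293 0.1452] jig -74.5 -1.2 rel -0.005 tcp in board -19.6 -0.6
```

Request:
{"fn": "send_rows", "kwargs": {"commands": [{"delta_pos": [0.1,0.6,-0.1],"yaw": 0},{"delta_pos": [0.1,0.5,-0.1],"yaw": 0},{"delta_pos": [0.1,0.3,-0.1],"yaw": 0}]}}

```text
t: 27.48
tcp_pos: [0.5293, 0.1372, 0.0035]
tool_rot: [0.03, 0.999, 0.003, 0.041]
force: [-3.1, -13.6, 12.0]
finger_gap: 0.004
```

```bash
python3 -c "
from h import *
st();tilt();W,p=auto('w13')
e=[q for q in p.tolist() if q[1]<235]; e.sort(); longedge(W,e[0],e[-1])"
```

```text
t 27.475 tcp [0.5293 0.1372 0.0035] jig mm -82.5 -1.8 yaw-jig 1.585 F [ -3.1 -13.6  12. ] gap 0.004
x_z -0.0820 y_z 0.0094 toolx [-0.99  0.06]
poly [[239, 257], [299, 259], [315, 240], [342, 240], [357, 259], [486, 259], [509, 169], [230, 164]]
len 0.1293 centre [0.5302 0.1565] jig -63.2 -1.2 rel -0.006 tcp in board -19.3 -0.7
```

End-fence contact (Fy -13.6 N). Seat once more into both fences.

Request:
{"fn": "send_rows", "kwargs": {"commands": [{"delta_pos": [0.12,0.08,-0.1],"yaw": 0},{"delta_pos": [0.12,0.1,-0.1],"yaw": 0},{"delta_pos": [0.08,0.12,-0.1],"yaw": 0},{"delta_pos": [0,0,-0.05],"yaw": 0}]}}

```text
t: 28.02
tcp_pos: [0.5293, 0.1369, 0.0036]
tool_rot: [0.029, 0.999, 0.001, 0.038]
force: [-0.2, 0.5, 2.7]
finger_gap: 0.0
```

```bash
python3 -c "
from h import *
st();W,p=auto('w14')
e=[q for q in p.tolist() if q[1]<235]; e.sort(); longedge(W,e[0],e[-1])"
```

```text
t 28.025 tcp [0.5293 0.1369 0.0036] jig mm -82.9 -1.8 yaw-jig 1.5873 F [-0.2  0.5  2.7] gap 0.0
poly [[240, 259], [298, 259], [315, 240], [342, 240], [357, 259], [487, 259], [509, 169], [231, 164]]
len 0.1291 centre [0.5302 0.1564] jig -63.3 -1.3 rel -0.002 tcp in board -19.4 -0.6
```

Request:
{"fn": "send_rows", "kwargs": {"commands": [{"delta_pos": [0,0,1.5],"yaw": 0},{"delta_pos": [-0.2,-0.5,5],"yaw": 0},{"delta_pos": [-0.2,0,5],"yaw": 0},{"delta_pos": [-0.5,0,5],"yaw": 0},{"delta_pos": [-1,2,4],"yaw": 0},{"delta_pos": [-1,4,0],"yaw": 0},{"delta_pos": [0,4,0],"yaw": 0},{"delta_pos": [0,0,0],"yaw": 0}]}}

```text
t: 29.08
tcp_pos: [0.4991, 0.2352, 0.2205]
tool_rot: [0.029, 0.999, 0.003, 0.042]
force: [0.3, -0.7, 0.4]
finger_gap: -0.001
```

```bash
python3 -c "
from h import *
st();tilt();W=wcam(); np.save('W15.npy',W); im=manip.snapshot('wrist'); cv2.imwrite('pics/w15.png',im)
h=cv2.cvtColor(im,cv2.COLOR_BGR2HSV); k=cv2.inRange(h,(108,90,30),(128,255,200)); k=cv2.morphologyEx(k,cv2.MORPH_CLOSE,np.ones((9,9)))
c,_=cv2.findContours(k,0,2); c=max(c,key=cv2.contourArea); p=cv2.approxPolyDP(c,6,True)[:,0,:]
for q in p: 
    d=wray(W,*q,.003)[:2]-o; print(q,(ex@d*1e3).round(1),(ey@d*1e3).round(1))
"
```

```text
t 29.075 tcp [0.4991 0.2352 0.2205] jig mm 13.0 35.6 yaw-jig 1.5858 F [ 0.3 -0.7  0.4] gap -0.001
x_z -0.0829 y_z 0.0088 toolx [-0.99  0.06]
[204 144] -128.1 45.7
[214 216] -127.8 -46.4
[285 217] -37.7 -46.7
[287 191] -34.0 -11.2
[303 188] -14.3 -7.0
[314 197] -0.8 -18.7
[314 146] -0.7 45.2
```

Request:
{"fn": "send_rows", "kwargs": {"commands": [{"delta_pos": [0,4,0],"yaw": 0},{"delta_pos": [0,4,0],"yaw": 0},{"delta_pos": [0,3.3,0],"yaw": 0},{"delta_pos": [0,0,-5],"yaw": 0},{"delta_pos": [0,0,-5],"yaw": 0},{"delta_pos": [0,0,-4.5],"yaw": 0},{"delta_pos": [0,0,0],"yaw": 0},{"delta_pos": [0,0,0],"yaw": 0}]}}

```text
t: 30.12
tcp_pos: [0.5013, 0.3423, 0.0742]
tool_rot: [0.034, 0.999, 0.001, 0.042]
force: [0.5, -0.8, -0.3]
finger_gap: -0.001
```

```bash
python3 -c "
from h import *
st();W=wcam(); im=manip.snapshot('wrist'); cv2.imwrite('pics/w16.png',im); h=cv2.cvtColor(im,cv2.COLOR_BGR2HSV); k=cv2.inRange(h,(25,150,120),(35,255,255)); c,_=cv2.findContours(k,0,2); c=max(c,key=cv2.contourArea); print(cv2.boundingRect(c))
for q in cv2.approxPolyDP(c,5,True)[:,0,:]:
    d=wray(W,*q,.036)[:2]-o; print(q,(ex@d*1e3).round(1),(ey@d*1e3).round(1))"
```

```text
t 30.125 tcp [0.5013 0.3423 0.0742] jig mm 120.0 41.3 yaw-jig 1.5771 F [ 0.5 -0.8 -0.3] gap -0.001
(298, 201, 71, 48)
[299 202] 103.0 55.4
[301 248] 103.4 22.7
[312 248] 110.6 22.7
[315 240] 112.6 28.7
[365 247] 145.4 23.6
[367 202] 144.9 55.7
```

Request:
{"fn": "send_rows", "kwargs": {"commands": [{"delta_pos": [-0.1,0.9,-1.5],"yaw": 0},{"delta_pos": [0,0,-1.3],"yaw": 0},{"delta_pos": [0,0,-0.5],"yaw": 0}]}}

```text
t: 30.55
tcp_pos: [0.5026, 0.3531, 0.0437]
tool_rot: [0.034, 0.998, 0.003, 0.045]
force: [0.3, -0.2, -0.7]
finger_gap: -0.003
```

```bash
python3 -c "
from h import *
st()"
```

```text
t 30.55 tcp [0.5026 0.3531 0.0437] jig mm 130.8 40.8 yaw-jig 1.577 F [ 0.3 -0.2 -0.7] gap -0.003
```

Request:
{"fn": "send_rows", "kwargs": {"commands": [{"delta_pos": [0,0,-0.7],"yaw": 0},{"delta_pos": [0,0,-0.5],"yaw": 0},{"delta_pos": [0,0,-0.5],"yaw": 0},{"delta_pos": [0,0,-0.4],"yaw": 0}]}}

```text
t: 31.05
tcp_pos: [0.5038, 0.358, 0.0247]
tool_rot: [0.035, 0.998, 0.008, 0.048]
force: [-1.3, -0.0, 3.2]
finger_gap: -0.003
```

```bash
python3 -c "
from h import *
st()"
```

```text
t 31.05 tcp [0.5038 0.358  0.0247] jig mm 135.8 40.0 yaw-jig 1.5748 F [-1.3 -0.   3.2] gap -0.003
```

Request:
{"fn": "send_rows", "kwargs": {"commands": [{"delta_pos": [0,0,-0.3],"yaw": 0},{"delta_pos": [0,0,2],"yaw": 0},{"delta_pos": [0,0,5],"yaw": 0},{"delta_pos": [0,0,6],"yaw": 0},{"delta_pos": [-1,-3,6],"yaw": 0},{"delta_pos": [-2,-5,3],"yaw": 0},{"delta_pos": [-1,-4,0],"yaw": 0},{"delta_pos": [0,0,0],"yaw": 0}]}}

```text
t: 32.05
tcp_pos: [0.4629, 0.2344, 0.2469]
tool_rot: [0.035, 0.998, 0.005, 0.05]
force: [0.0, 0.3, -0.3]
finger_gap: -0.003
```

```bash
python3 -c "
from h import *
st(); s=manip.snapshot('scene'); w=manip.snapshot('wrist'); cv2.imwrite('pics/s17.png',s); cv2.imwrite('pics/w17.png',w)
a=cv2.resize(s[140:320,250:510],None,fx=2.4,fy=2.4,interpolation=2); b=w[60:320,100:560]; b=cv2.resize(b,(624,168*0+160)) if 0 else w[80:248,8:632]
cv2.imwrite('pics/fin.png',np.vstack([a[:, :624],b]))"
```

```text
t 32.05 tcp [0.4629 0.2344 0.2469] jig mm 9.5 71.7 yaw-jig 1.5754 F [ 0.   0.3 -0.3] gap -0.003
```

View pics/fin.png

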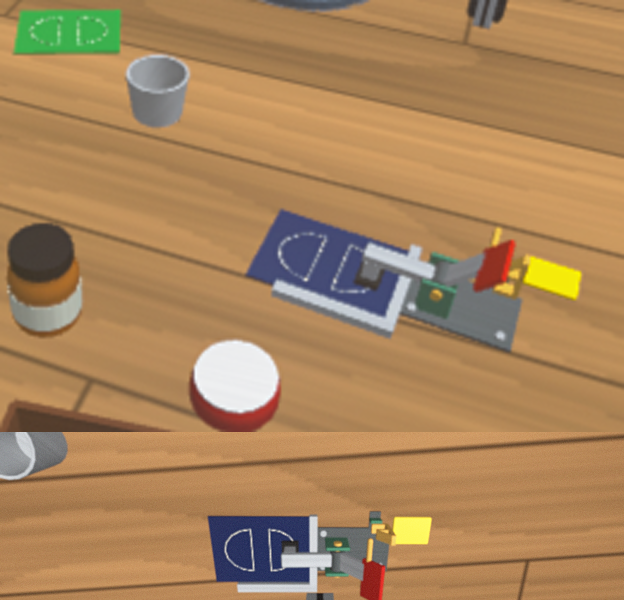

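The clamp is down on the board, which sits in the corner; tin, jar and cup are upright. One numeric check that they have not moved, then I hand in.

```bash
python3 -c "
from h import *
a=cv2.imread('pics/scene0.png').astype(int); b=cv2.imread('pics/s17.png').astype(int)
for n,(x,y,X,Y) in dict(cup=(300,160,332,194),jar=(250,232,288,280),tin=(326,280,370,320)).items(): print(n,np.abs(a[y:Y,x:X]-b[y:Y,x:X]).mean().round(2))
W=wcam(); h=cv2.cvtColor(cv2.imread('pics/w17.png'),cv2.COLOR_BGR2HSV); k=cv2.inRange(h,(108,90,30),(128,255,200)); c,_=cv2.findContours(cv2.morphologyEx(k,cv2.MORPH_CLOSE,np.ones((5,5))),0,2); c=max(c,key=cv2.contourArea)
for q in cv2.approxPolyDP(c,5,True)[:,0,:]:
    d=wray(W,*q,.003)[:2]-o; print(q,(ex@d*1e3).round(1),(ey@d*1e3).round(1))
print(manip.sign_off())"
```

```text
cup 2.97
jar 2.41
tin 2.4
[217 165] -124.9 44.5
[225 228] -126.0 -46.6
[316 229] 0.6 -48.2
[316 216] 0.8 -27.9
[288 216] -37.6 -27.9
[290 188] -33.3 13.3
[305 188] -13.5 13.4
[307 199] -11.1 -2.5
[316 199] 0.9 -2.4
[316 165] 1.3 45.0
the job is handed in; nothing more can be done
None
```

The job is handed in at about 32 s of the 72 s. The lever was cocked and caught by itself. The blue board was then dragged flat into both fences, and the yellow trigger was pressed.

**Last checks**
- **Clamp:** the final picture shows the jaw down on the board.
- **Board:** its front edge measured at jig x ≈ 1 mm and its side edge at jig y ≈ -47 to -48 mm. With the fingers pressing it into both fences before the trigger, it would not move further, and its angle was within 0.01 rad of square.
- **Tin, jar and cup:** picture differences against the start were small (2.4 to 3.0 grey levels), so they appear unmoved and upright.

**Disagreements and failures**
- **Turning the board:** two spread fingers did not turn it, because the tool tilted and only one finger bore. I levelled the fingers by dragging them on bare bench between presses. I then shut them, pressed near the board's front end and let it trail into line; the fences squared it.
- **Rear edge:** in the last picture the rear corners read -125 to -126 mm against a nominal -130 mm. I put this down to the oblique, tilted view; the closer picture before the trigger read -128 mm.
- **Trigger position:** the paddle appeared about 8 mm nearer the jig than stated, but it released normally.
- **Press forces:** the first press on the board peaked near 43 N and the lever push at the stop near 72 N. Both were applied by the fingertips.

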